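# Seat a microscope filter in its slide and close the slide

### The job

Without picking anything up, nudge the loose round filter across the microscope's metal apron with the fingertips until it drops flat into the round recess of the filter slide. Then push the slide all the way home against its stop, with the filter still in it, and take the hand away. Leave the other things on the bench and on the apron where they are.

Things in the scene. Friction and masses are not known exactly. Their poses are not given: they have to be found in the camera images.
- microscope: Stripped white microscope base, fixed to the bench. Origin on the bench, z up. In its own frame (mm, heights over the bench): filter slide at x -14 to 55, top 35 high, moving along y; on its -x side the apron; on its +x side a guide rail (x 56 to 69, 43 high); at y -62 to -74 the slide's end stop (43 high). At yaw 0 the apron is on the robot's side, the pillar at the right (-y).
- apron (a point): Middle of the flat top of the dark steel apron, 36 mm above the bench, 99 mm (x) by 210 mm (y) in the microscope's frame. Its +x edge borders the filter slide, whose top is 1 mm lower.
- pillar (a point): Top centre of the microscope's short white pillar (its head is removed), 163 mm above the bench; pillar 86 mm (x) by 70 mm (y), with black focus knobs sticking out to 72 mm in x at 80 mm height. Keep the hand clear of it.
- filter_center (a point): Centre (half-way up) of the loose filter: a glass disc in an aluminium ring, 45 mm diameter, 8 mm thick, about 35 g, lying flat on the apron at the start (centre 40 mm above the bench).
- filter: The same loose filter; origin at the centre of its underside, z is its own axis (up when it lies flat). The filter must not be lifted.
- seat (a point): Where the filter's centre lies when it is fully seated: on the axis of the round recess in the aluminium filter slide, 31 mm above the bench. The recess is 49 mm in diameter and 8 mm deep, with a black floor and a 1.5 mm chamfer, so that a seated filter is flush with the slide's top, 35 mm above the bench. Moves with the slide.
- push_pad (a point): Middle of the outer (+y in the microscope's frame) face of the slide's upright end plate, 52.5 mm above the bench: black plate 50 mm wide (x), 6 mm thick (y), its top edge 65.5 mm above the bench. Push here towards the microscope's -y (towards the pillar) to close the slide.
- slide (a joint): Travel of the filter slide along the microscope's -y, in m: 0 is fully out, 0.060 is home against the end stop. It resists with about 3 N of friction, has no spring and stays where it is left. It starts between 0 and 0.025.
- thumbscrew: Bystander on the apron's -y part: steel thumbscrew standing on its head, 22 mm wide, 26 mm high. Leave it. Origin at its foot.
- objective: Bystander on the bench off the slide's +y end: brass objective standing, 28 mm wide, 44 mm high. Leave it. Origin at its foot.
- eyepiece: Bystander: eyepiece standing on the bench, 32 mm wide, 47 mm high. Leave it. Origin at its foot.
- cleaner: Bystander: amber bottle, 48 mm wide, 110 mm high. Leave it. Origin at its foot.
- cal_weight: Bystander: steel balance weight with a knob, 32 mm wide, 47 mm high. Leave it. Origin at its foot.
- driver: Bystander: screwdriver lying on the bench. Leave it. Origin under its middle.
- spacer: Bystander: aluminium ring lying on the bench, 60 mm wide, 12 mm high. Leave it. Origin at its underside.
Things that resemble listed ones, but are neither listed nor needed, are in the scene too. Leave any pink or red look-alike of the filter alone.

How it is judged:
On the way, in this order (a step that is already met when the one before it is completed fails the run):
1. the filter lies flat in the recess while the slide is still out (horizontal distance between filter_center and seat below 0.004 m and z of filter_center in the frame of seat between -0.003 and 0.002 m and angle between filter's own z axis and vertical below 0.07 rad and value of joint slide below 0.045 m), for 0.2 s.
2. the slide is home with the filter in it (horizontal distance between filter_center and seat below 0.004 m and z of filter_center in the frame of seat between -0.003 and 0.002 m and angle between filter's own z axis and vertical below 0.07 rad and value of joint slide above 0.056 m), for 0.2 s.
At the end, for the whole second after the job is handed in: The filter is at rest in the recess (centre within 4 mm of the recess's axis, height within 3 mm below to 2 mm above fully seated, tilted less than 4 degrees) and the slide is within 4 mm of home (all of step 2 and linear speed of filter below 0.02 m/s); the robot touches nothing.
It fails at once if the filter is lifted (its centre more than 8 mm above where it lies on the apron) (height (world z) of filter_center above 0.048 m).
It fails at once if the filter falls off the microscope base (height (world z) of filter_center below 0.022 m).
It fails at once if one of the bystanders is moved more than 15 mm or lifted (distance of any of thumbscrew, objective, eyepiece, cleaner, cal_weight, driver, spacer from where it was at the start of the episode above 0.015 m).
It also fails if it takes over 51 s, if anything falls off the work surface, if the arm or the gripper's body presses on something with over 40 N, if the wrist force passes 120 N, or if a joint passes its speed limit or range.

### The arm

A 6-joint arm with a two-finger parallel gripper is mounted at the origin on the work surface. World frame = base frame: x ahead of the robot, y to its left, z up, the work surface at z = 0. Lengths are in m, angles in rad, forces in N, time in s.
With the tool pointing down it reaches from about 0.3 to 0.85 m from the base axis. Payload 5.4 kg.
Tool frame: the origin (TCP) lies between the finger pads; the fingertips stand 8 mm ahead of it and the grasp point (between the pads) lies 11 mm behind it; x points along the fingers, y is the direction in which the jaws open and shut, and the axes are right-handed (so a half turn about x gives the same grasp; the last joint's range is limited). The gripper opens to 85 mm and grips with 20 to 120 N. Pads are 22 mm wide; open, the fingers measure 114 mm over their backs; the gripper's body (76 mm by 85 mm) begins 54 mm behind the grasp point. The pads swing forward as they close: fully open they stand 13 mm farther back than shut.
Start: joints at [-1.357, 0.158, 1.597, -0, 1.386, -0.21], TCP at [0.236, -0.524, 0.239] pointing down, gripper open.
Joint ranges: [-2.91, 2.91], [-0.94, 2.29], [0.18, 2.7], [-1.29, 4.43], [0.17, 2.64], [-3, 3]. Speed limits (rad/s): [2.57, 2.57, 3.14, 3.14, 3.14, 3.14].

### API

Orientations are given as a unit quaternion [w, x, y, z].
In Python, from rig import reach, movel, goto_joints, move_gripper, sleep, solve_ik, read_camera, PlanningError, job_done, current_time, current_qpos, current_qd, current_effort, current_ee_pos, current_orientation, current_ft_force, current_moment, current_grip_width gives the robot as it stands. Calls block until the motion is done:
- reach(position, orientation): joint-space move of the TCP to a pose.
- movel(position, ori=None, max_speed=0.15, stop_force=None): straight line of the TCP; ori=None keeps the orientation; max_speed is the mean speed in m/s. With stop_force (N) it stops when the force on the tool has changed by that much, and returns True; else False.
- goto_joints(angles): joint-space move.
- move_gripper(opening, squeeze=None): opening from 0.0 (shut) to 1.0 (fully open); squeeze is the grip in N (None keeps the last); returns when the fingers have stopped.
- sleep(seconds).
- solve_ik(position, orientation): joint angles nearest the present ones, or None.
- read_camera(name): name is "side" or "top" or "wrist"; returns a dict with "frame" (384x512x3 uint8, blue, green, red), "fx", "fy", "cx", "cy" (pixels), "R" (3x3) and "t" (3): a world point X has camera coordinates R X + t; the wrist camera has in their place "hand_eye" (4x4, takes a point from camera to tool coordinates, whose origin is the TCP and whose axes are the tool frame's). Camera axes: x right, y down, z forward; pixel columns grow to the right and rows downward; lengths in m; the calibration is good to about 2 mm. The wrist camera is an equidistant fisheye: a pixel r from the principal point sees the ray r / f radians off the axis. A picture is of the moment at which its call begins: read the wrist's pose just before it. There is no depth.
A pose or a line that the arm cannot do raises PlanningError and nothing moves.
- job_done(): hands the job in, once; it reports no verdict.
Readings, each from a call of its own:
- current_time(): time.
- current_qpos(): joint angles.
- current_qd(): joint speeds.
- current_effort(): joint torques, N m.
- current_ee_pos(): TCP position.
- current_orientation(): TCP orientation.
- current_ft_force(): force on the tool from outside, world axes, zero at the start.
- current_moment(): the same for the moment, N m.
- current_grip_width(): opening from 0.0 (shut) to 1.0 (fully open).
Only numpy, scipy, OpenCV 4.12 (cv2) and the standard library are available. Lean on these libraries where they do the work, as an engineer would, in place of code of your own. Each camera call takes 0.05 s, during which the arm holds its last target.

## Working session

There is one attempt and no reset: what is moved stays moved. The work goes in short steps, each a Python script; the robot and the scene stay as the last script left them, time stands still between calls to the robot, and variables do not carry over. Pictures are saved under pics/ and viewed, and the job is handed in when it is done.

```bash
ls; mkdir -p pics; python3 - <<'E'
from rig import *
import cv2
for n in ("side","top","wrist"):
    c=read_camera(n); cv2.imwrite(f"pics/{n}0.png",c["frame"])
    print(n,{k:(v.tolist() if hasattr(v,'tolist') else v) for k,v in c.items() if k!="frame"})
print(current_time(),current_ee_pos(),current_orientation())
E
```

```text
pics
side {'fx': 436.51363438139407, 'fy': 436.51363438139407, 'cx': 258.1788060549138, 'cy': 187.34962045953182, 'R': [[-0.7634801416598191, -0.6456487648352741, -0.015354014386729443], [-0.3189369605747328, 0.3976028125545012, -0.86034366309522], [0.56158462271545, -0.6519583390949418, -0.5094831063088459]], 't': [0.38630279991904953, 0.2685394533740375, 0.9424588822078404]}
top {'fx': 364.58903473212405, 'fy': 364.58903473212405, 'cx': 256.1149717320655, 'cy': 186.95531173032305, 'R': [[-0.00021939521380102652, -0.9999991346718456, -0.0012971203875863245], [-0.9976477802617544, 0.0003077942665829347, -0.06854787962791858], [0.06854821955772679, 0.0012790301987011716, -0.997646984497631]], 't': [-0.022699250366974313, 0.5494905452251211, 1.310607568479779]}
wrist {'fx': 297.3186396354542, 'fy': 297.3186396354542, 'cx': 253.40176205241167, 'cy': 192.87405747945684, 'hand_eye': [[-0.00083446669404428, -0.27530349832321205, 0.9613570031348061, -0.1347756533732959], [0.9999996382418938, -7.123468066471825e-05, 0.0008476094028785792, 0.0005592190216002768], [-0.00016486787470096066, 0.9613573626579345, 0.2753034581729086, -0.0695366465593181], [0.0, 0.0, 0.0, 1.0]]}
0.15 [ 0.23634829 -0.52367278  0.23852853] [ 0.14820292  0.69129651  0.14925256 -0.69128048]
```

View pics/side0.png

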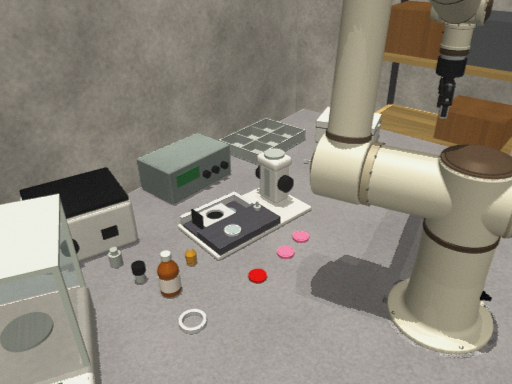

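View pics/top0.png

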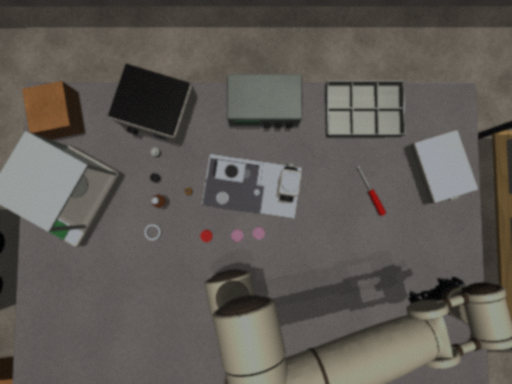

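View pics/wrist0.png

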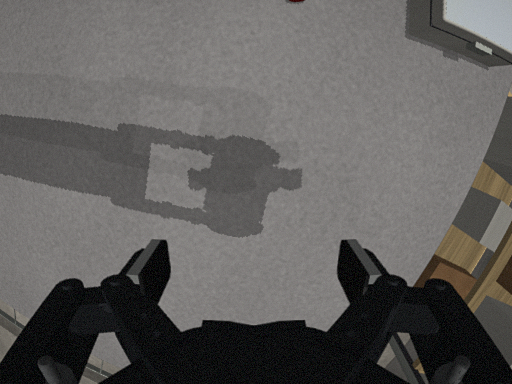

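The microscope is mid-scene: around (252,185) in the top view, around (245,205) in the side view. The filter is at (222,198) top and the recess at (232,172) top. The pink and red look-alikes lie on the bench. I'll localise these coarsely before taking a wrist close-up.

```bash
cat > h.py <<'E'
from rig import *
import cv2, numpy as np
from scipy.spatial.transform import Rotation as Rn
def rot(q): return Rn.from_quat([q[1],q[2],q[3],q[0]]).as_matrix()
def quat(R):
    q=Rn.from_matrix(R).as_quat(); return [q[3],q[0],q[1],q[2]]
def snap(name,file=None):
    p=np.array(current_ee_pos());q=current_orientation(); c=read_camera(name)
    c["p"]=p;c["Rw"]=rot(q);c["name"]=name
    if file: cv2.imwrite("pics/"+file,c["frame"])
    return c
def ray(c,u,v):
    x=(u-c["cx"])/c["fx"];y=(v-c["cy"])/c["fy"]
    if c["name"]!="wrist":
        R=np.array(c["R"]);t=np.array(c["t"]); return -R.T@t, R.T@np.array([x,y,1.])
    r=np.hypot(x,y); d=np.array([0,0,1.]) if r<1e-9 else np.array([np.sin(r)*x/r,np.sin(r)*y/r,np.cos(r)])
    H=np.array(c["hand_eye"]); return c["p"]+c["Rw"]@H[:3,3], c["Rw"]@H[:3,:3]@d
def cast(c,u,v,z):
    o,d=ray(c,u,v); return o+d*(z-o[2])/d[2]
def down(yaw):  # tool x down; tool y (jaws) at angle yaw in world xy
    x=np.array([0,0,-1.]);y=np.array([np.cos(yaw),np.sin(yaw),0]);return quat(np.stack([x,y,np.cross(x,y)],1))
E
python3 - <<'E'
from h import *
c=snap("top"); 
im=c["frame"][145:225,190:310]; cv2.imwrite("pics/t1.png",cv2.resize(im,None,fx=6,fy=6,interpolation=cv2.INTER_CUBIC))
s=snap("side")
im=s["frame"][140:260,170:320]; cv2.imwrite("pics/s1.png",cv2.resize(im,None,fx=5,fy=5,interpolation=cv2.INTER_CUBIC))
print("filter",cast(c,222,198,.044),"recess",cast(c,232,172,.035),"objective",cast(c,188,191,.044),"thumb",cast(c,257,193,.06))
E
```

```text
filter [0.50826801 0.09893165 0.044     ] recess [0.60255447 0.06423843 0.035     ] objective [0.53333549 0.22066529 0.044     ] thumb [ 0.52527207 -0.02601582  0.06      ]
```

View pics/t1.png

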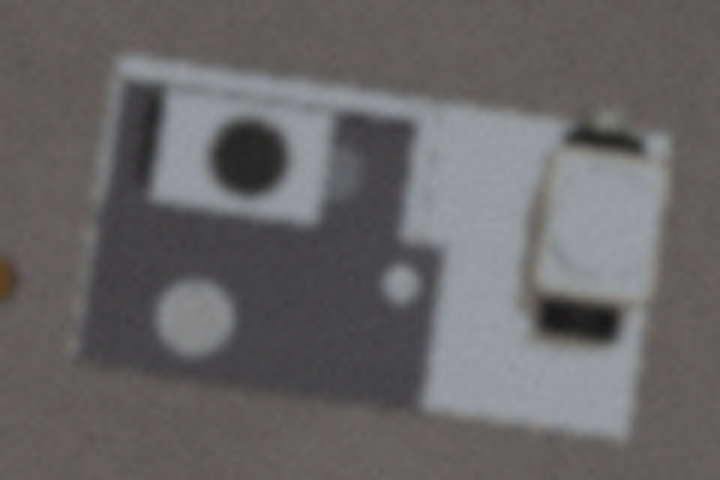

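View pics/s1.png

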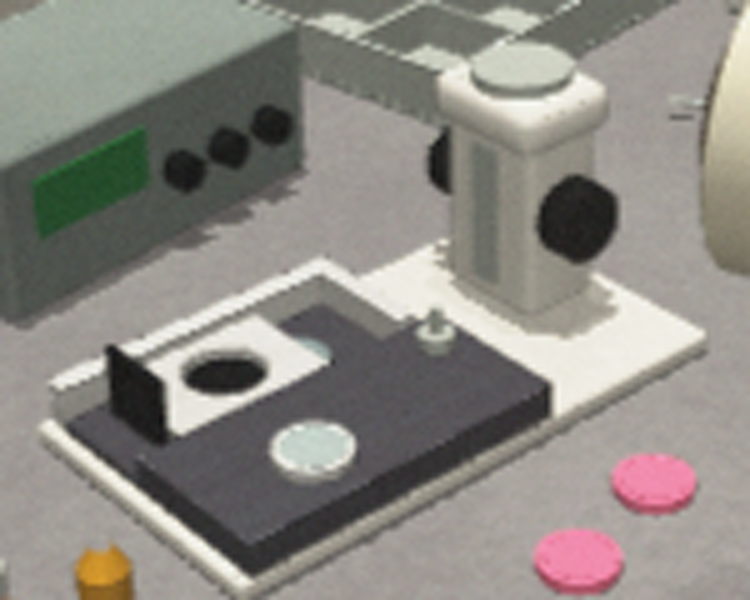

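The microscope yaw is about -8°. The filter is near (0.508, 0.099), the recess near (0.603, 0.064), and the slide is well out. Next is the wrist close-up, with tool z along the push direction.

```bash
python3 - <<'E'
from h import *
d=np.array([.094,-.035]);a=np.arctan2(d[1],d[0])
# tool z = push dir => y = z × x = d × (-z)
z=np.array([np.cos(a),np.sin(a),0]);x=np.array([0,0,-1.]);y=np.cross(z,x)
q=quat(np.stack([x,y,z],1))
P=[.535,.085,.19]
print(solve_ik(P,q), current_qpos())
reach(P,q)
c=snap("wrist","w1.png"); print(c["p"],current_time(), current_ft_force())
E
```

```text
[-6.56227033e-02  1.15261051e-01  1.74470637e+00 -4.44089210e-16
  1.28162523e+00 -1.27998208e+00] [-1.35709209e+00  1.58702002e-01  1.59755478e+00  2.38439969e-05
  1.38615838e+00 -2.10078051e-01]
[0.53525705 0.08420068 0.19009522] 2.7167 [-0.25290184  0.1736725   0.54292017]
```

View pics/w1.png

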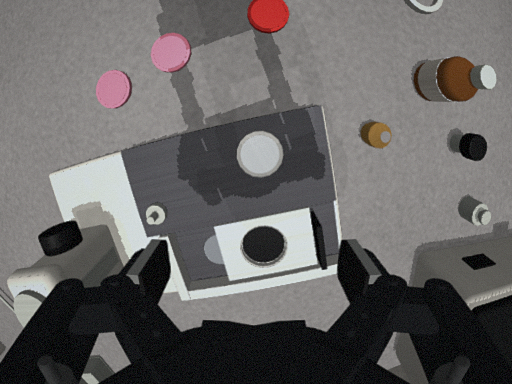

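The wrist view shows the filter at (260,154), the recess at (264,245), the thumbscrew at (155,215), the end plate at (320,238) and the amber objective at (377,134). Now I'll fit these properly.

```bash
cat > meas.py <<'E'
from h import *
def circ(c,mask,seed,z):
    n,l,st,ce=cv2.connectedComponentsWithStats(mask.astype(np.uint8))
    k=l[seed[1],seed[0]]
    if k==0: return None
    cn=max(cv2.findContours((l==k).astype(np.uint8),cv2.RETR_EXTERNAL,cv2.CHAIN_APPROX_NONE)[0],key=cv2.contourArea)
    cn=cv2.convexHull(cn)[:,0,:]
    P=np.array([cast(c,u,v,z)[:2] for u,v in cn])
    A=np.c_[2*P,np.ones(len(P))];s=np.linalg.lstsq(A,(P**2).sum(1),rcond=None)[0]
    return s[:2],np.sqrt(s[2]+s[0]**2+s[1]**2)*2,len(P)
E
python3 - <<'E'
from meas import *
# reuse current pose
c=snap("wrist"); g=cv2.cvtColor(c["frame"],cv2.COLOR_BGR2GRAY).astype(int)
print("gray filt",g[154,225:300:5],"rec",g[245,215:310:5])
for th in (110,130,145):
    print("filter",th,circ(c,g>th,(260,154),.044))
for th in (40,60,90,120): print("recess",th,circ(c,g<th,(264,245),.035))
for n,u,v,z in [("thumb",155,215,.06),("obj",382,136,.044),("plate top far",311,209,.0655),("plate near",327,268,.0655),
 ("apron corner",322,105,.036),("apron left corner",122,153,.036),("slide corner",308,209,.035),("slide corner2",215,227,.035),("slide c3",227,280,.035)]:
    print(n,cast(c,u,v,z))
t=snap("top"); gt=cv2.cvtColor(t["frame"],cv2.COLOR_BGR2GRAY)
E
```

```text
gray filt [ 55  58  48 173 187 186 185 189 190 186 186 150  56  57  58] rec [142 219 215 217 219 176  27  37  29  34  31  31  39  34 147 216 218 216
 214]
filter 110 (array([0.51104975, 0.09854688]), np.float64(0.044206773976062166), 24)
filter 130 (array([0.51092527, 0.09862692]), np.float64(0.04371888205220752), 26)
filter 145 (array([0.51078371, 0.09851725]), np.float64(0.04321043622614683), 24)
recess 40 (array([0.6055886 , 0.06827678]), np.float64(0.042453017750258636), 26)
recess 60 (array([0.60549428, 0.06831093]), np.float64(0.04333992036869416), 23)
recess 90 (array([0.60699726, 0.06863412]), np.float64(0.04608434707098662), 21)
recess 120 (array([0.60770627, 0.06774066]), np.float64(0.04790918484455824), 26)
thumb [ 0.52825536 -0.01759853  0.06      ]
obj [0.53479538 0.22132866 0.044     ]
plate top far [0.57300909 0.1267805  0.0655    ]
plate near [0.64096418 0.12445792 0.0655    ]
apron corner [0.48737119 0.17262096 0.036     ]
apron left corner [ 0.45864161 -0.03473796  0.036     ]
slide corner [0.58403146 0.12598216 0.035     ]
slide corner2 [0.56870779 0.02742788 0.035     ]
slide c3 [0.63453597 0.01394597 0.035     ]
```

```bash
cat >> h.py <<'E'
F0=np.array([.511,.0985]);S0=np.array([.607,.068])
def pushq(d):  # tool z opposite to push dir d (camera on the far side, looking back)
    z=-np.array([d[0],d[1],0])/np.hypot(*d);x=np.array([0,0,-1.]);return quat(np.stack([x,np.cross(z,x),z],1))
E
python3 - <<'E'
from meas import *
d=(S0-F0);d/=np.linalg.norm(d);q=pushq(d)
s=F0-d*.048
print(solve_ik([*s,.12],q))
move_gripper(.25)
reach([*s,.12],q)
print(current_grip_width(),current_ft_force())
f0=current_ft_force()
movel([*s,.06],max_speed=.1)
print(current_ee_pos(),current_ft_force())
hit=movel([*s,.040],max_speed=.012,stop_force=2.5)
print(hit,current_ee_pos(),current_ft_force(),current_time())
c=snap("wrist","w2.png"); snap("side","s2.png")
E
```

```text
[-1.47844164e-02  3.95909551e-02  1.97509469e+00 -4.44089210e-16
  1.12690701e+00  1.86363468e+00]
0.2523848112619726 [ 0.15719477  0.39737201 -0.70083224]
[0.46574587 0.11301886 0.06044645] [ 0.03605361 -0.20569909 -0.67641442]
True [0.46501072 0.11309714 0.04088762] [-0.206395   -0.10718218  0.26773768] 8.2833
```

View pics/w2.png

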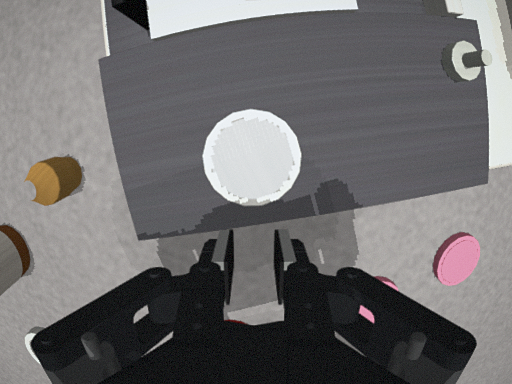

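View pics/s2.png

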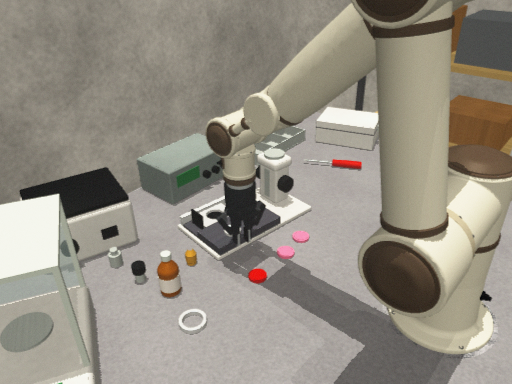

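The filter is at (252,157) with the fingers centred behind it, but the fingertips may be just off the apron's near edge. I'll shift 10 mm forward and touch again for height.

```bash
python3 - <<'E'
from meas import *
d=(S0-F0);d/=np.linalg.norm(d)
p=np.array(current_ee_pos()); movel([*p[:2],.050],max_speed=.05)
s=F0-d*.037
movel([*s,.050],max_speed=.05); f0=current_ft_force()
hit=movel([*s,.037],max_speed=.012,stop_force=3)
print(hit,current_ee_pos(),f0,current_ft_force(),current_time())
c=snap("wrist","w3.png"); print(c["p"])
g=cv2.cvtColor(c["frame"],cv2.COLOR_BGR2GRAY).astype(int)
for th in (130,150):
    print(circ(c,g>th,(252,190),.044))
E
```

```text
True [0.47570391 0.10974068 0.0440908 ] [ 0.4604393  -0.36317422 -0.70556952] [-0.25793813 -0.54193311  5.5547973 ] 9.7333
[0.47570391 0.10974068 0.0440908 ]
(array([0.51128063, 0.09852215]), np.float64(0.04443203388202716), 43)
(array([0.51129022, 0.09850803]), np.float64(0.044252590563440844), 38)
```

View pics/w3.png

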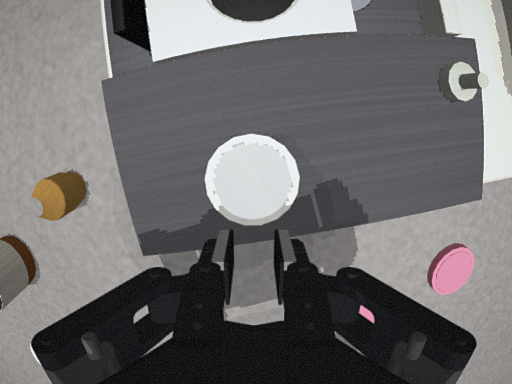

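Touch height is consistent: the tips meet the apron at TCP z = 0.044, which puts them at 0.036. The filter is re-measured at (0.5113, 0.0985). Next is the first part of the push.

```bash
python3 - <<'E'
from meas import *
d=(S0-F0);d/=np.linalg.norm(d)
p=np.array(current_ee_pos()); movel([*p[:2],.0462],max_speed=.02)
hit=movel([*(S0-d*.082),.0462],max_speed=.035,stop_force=8)
print(hit,current_ee_pos(),current_ft_force(),current_time())
c=snap("wrist","w4.png"); print(c["p"])
g=cv2.cvtColor(c["frame"],cv2.COLOR_BGR2GRAY).astype(int)
E
```

```text
False [0.52876652 0.09289067 0.04621578] [-0.907665   -0.21182891 -0.20613458] 11.8167
[0.52876652 0.09289067 0.04621578]
```

View pics/w4.png

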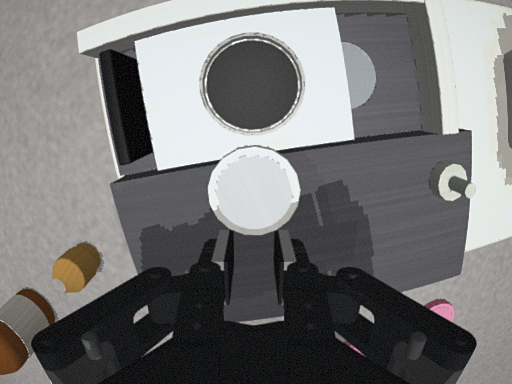

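```bash
python3 - <<'E'
from meas import *
c=snap("wrist"); g=cv2.cvtColor(c["frame"],cv2.COLOR_BGR2GRAY).astype(int)
print(g[83,190:220],g[83,290:312],g[140:152,254])
for th in (90,120,150,180,200):
    print(th,circ(c,g<th,(251,83),.035),circ(c,g<th,(251,83),.0335))
m=(g>140); 
for th in (220,240): print(circ(c,(g>140)&(g<th),(254,190),.044))
E
```

```text
[237 236 236 235 238 237 237 240 238 216 201 199 146  83 150 244 176  68
  55  66  68  65  72  68  63  68  70  67  72  64] [ 68  65  63  73  64  63  58 103 224 209 110 111 202 195 152 233 241 238
 237 238 236 237] [238 238 239 244 234 113 147 239 242 239 239 239]
90 (array([0.60773752, 0.06784844]), np.float64(0.043904614397371006), 40) (array([0.60786152, 0.06781593]), np.float64(0.044356315409061944), 40)
120 (array([0.60772452, 0.0678278 ]), np.float64(0.04421957753033714), 38) (array([0.60784839, 0.06779508]), np.float64(0.044674518956908056), 38)
150 (array([0.60908721, 0.06747165]), np.float64(0.047884549386635666), 38) (array([0.60922509, 0.06743526]), np.float64(0.048377196906686945), 38)
180 (array([0.60910977, 0.06782528]), np.float64(0.0500001794892147), 35) (array([0.60924789, 0.06779254]), np.float64(0.050514593109971466), 35)
200 (array([0.60891334, 0.06773434]), np.float64(0.050758414407690966), 36) (array([0.60904944, 0.06770066]), np.float64(0.05128062892784275), 36)
None
(array([0.59465858, 0.07018539]), np.float64(0.11401668673643894), 41)
```

The recess is refined to (0.609, 0.0678), fitted rim diameter about 50 mm as expected. The push line is still right, so I'll continue until just short of the drop, then look.

```bash
python3 - <<'E'
from meas import *
c=snap("wrist")
print("filter",cast(c,254,190,.044))
d=(S0-F0);d/=np.linalg.norm(d); S=np.array([.609,.0678])
p=np.array(current_ee_pos())[:2]
n=np.array([-d[1],d[0]]); print("lateral err TCP line vs S",(S-p)@n, "filter lat",(S-cast(c,254,190,.044)[:2])@n)
movel([*(S-d*.043),.0462],max_speed=.03,stop_force=5)
print(current_ee_pos(),current_ft_force(),current_time())
snap("wrist","w5.png")
E
```

```text
filter [0.55923552 0.08213156 0.044     ]
lateral err TCP line vs S 0.000386236049136144 filter lat 0.0014096007547766925
[0.56788153 0.0808912  0.04615936] [-0.48040144 -0.00289394  0.47122059] 13.4833
```

View pics/w5.png

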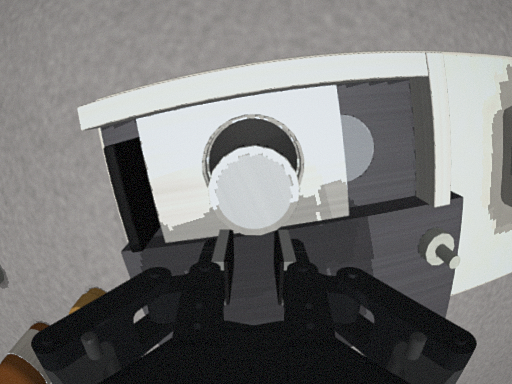

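The filter at (254,190) is aligned with the recess rim, whose centre is near column 252. I'll push the last stretch slowly.

```bash
python3 - <<'E'
from meas import *
d=(S0-F0);d/=np.linalg.norm(d); S=np.array([.609,.0681])
h=movel([*(S-d*.0305),.0462],max_speed=.02,stop_force=3)
print(h,current_ee_pos(),current_ft_force(),current_time())
snap("wrist","w6.png")
E
```

```text
False [0.57985724 0.07736584 0.04612247] [-1.30574188 -0.28159673 -0.23095227] 14.3
```

View pics/w6.png

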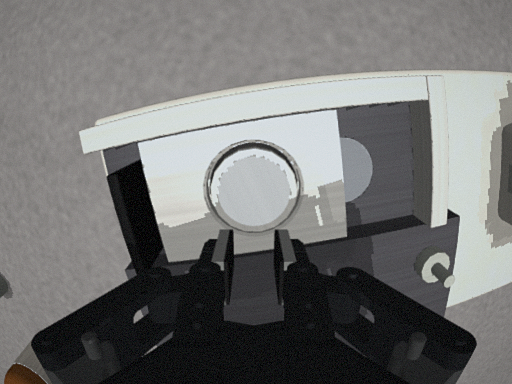

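It looks dropped in, with a dark gap only on the far side. I'll push 3 mm more at tip height, which clears a seated filter, then back off and inspect.

```bash
python3 - <<'E'
from meas import *
d=(S0-F0);d/=np.linalg.norm(d); S=np.array([.609,.0681])
h=movel([*(S-d*.027),.0458],max_speed=.015,stop_force=3)
print(h,current_ee_pos(),current_ft_force())
movel([*(S-d*.06),.0462],max_speed=.08)
movel([*(S-d*.06),.12],max_speed=.1)
c=snap("wrist","w7.png");print(current_time())
s=snap("side"); cv2.imwrite("pics/s7.png",cv2.resize(s["frame"][170:250,170:290],None,fx=6,fy=6,interpolation=cv2.INTER_CUBIC))
E
```

```text
False [0.58336158 0.07624281 0.04580763] [-0.50616131 -0.05105603 -0.31306973]
16.2417
```

View pics/w7.png

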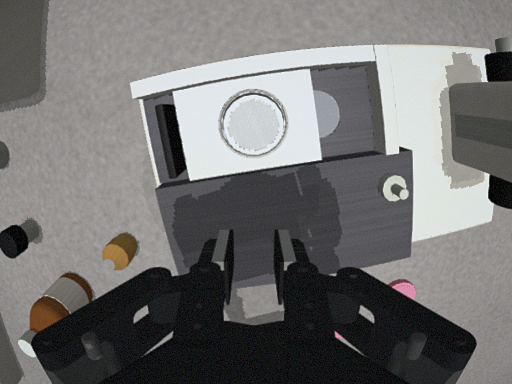

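View pics/s7.png

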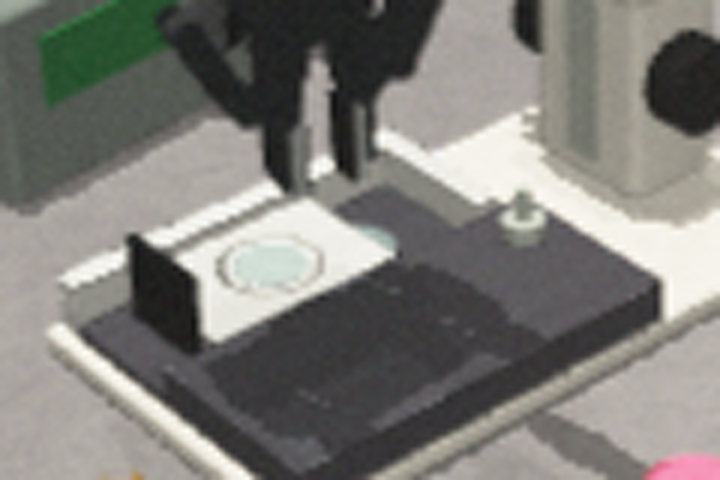

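The filter is seated flush and concentric: (253,124) in the wrist view, and level in the side view. The slide is still out. Next, shut the fingers and go outside the end plate.

```bash
cat >> h.py <<'E'
SC=np.array([.609,.0681]);psi=-.139;XM=np.array([np.cos(psi),np.sin(psi)]);YM=np.array([-np.sin(psi),np.cos(psi)])
E
python3 - <<'E'
from meas import *
q=pushq(XM)
move_gripper(0)
s=SC+YM*.098
print(solve_ik([*s,.14],q))
reach([*s,.14],q)
c=snap("wrist","w8.png");print(c["p"],current_time())
E
```

```text
[ 7.20631881e-02  4.19363929e-01  1.48047972e+00 -4.44089210e-16
  1.24174900e+00  1.78185951e+00]
[0.62269728 0.16569478 0.13980178] 17.1917
```

View pics/w8.png

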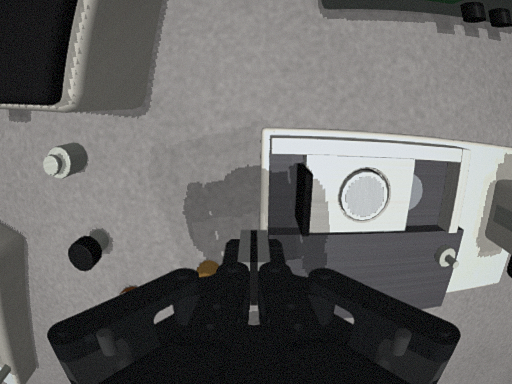

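The plate sits at columns 297–312, with the fingers outside it and the objective well clear. I'll check the plate face position, then descend and push.

```bash
python3 - <<'E'
from meas import *
c=snap("wrist")
for u,v in ((301,162),(296,229)):
    P=cast(c,u,v,.0655)[:2]-SC; print("plate corner in m frame rel recess",P@XM,P@YM)
s=SC+YM*.098
h=movel([*s,.055],max_speed=.1,stop_force=6); print("descend hit",h,current_ee_pos())
if not h:
    h=movel([*(SC+YM*.074),.055],max_speed=.03,stop_force=12); print("app",h,current_ee_pos(),current_ft_force(),current_time())
snap("wrist","w9.png")
E
```

```text
plate corner in m frame rel recess 0.032725358933735536 0.06277711336443126
plate corner in m frame rel recess -0.019117858411498725 0.06428984793517398
descend hit False [0.62332823 0.16526752 0.05592927]
app False [0.61929785 0.14149295 0.05501201] [0.74286366 0.75673382 0.52022496] 19.1917
```

View pics/w9.png

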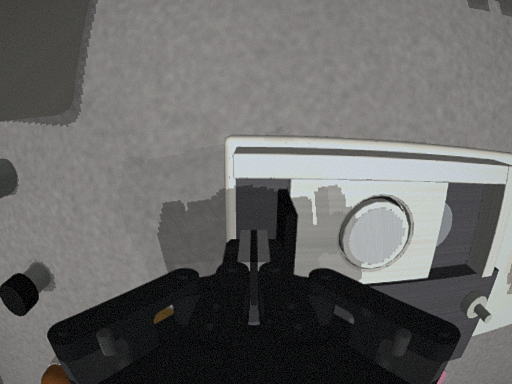

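The fingers are just short of the plate, centred on it. Now I'll push the slide home until it meets the stop.

```bash
python3 - <<'E'
from meas import *
p=np.array(current_ee_pos())[:2]
h=movel([*(p-YM*.078),.055],max_speed=.03,stop_force=12); print(h,current_ee_pos(),(np.array(current_ee_pos())[:2]-SC)@YM,current_ft_force(),current_time())
snap("wrist","w10.png")
E
```

```text
True [0.61199149 0.09266092 0.05482606] 0.02473851468963371 [0.45944003 3.65225785 1.81625789] 20.85
```

View pics/w10.png

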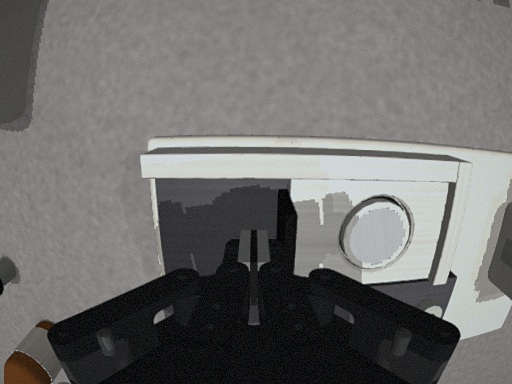

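The slide end meets the stop at about column 448, after roughly 49 mm of travel, and the filter is still in it. Now I'll back off and check.

```bash
python3 - <<'E'
from meas import *
p=np.array(current_ee_pos())[:2]
movel([*(p+YM*.03),.055],max_speed=.08); movel([*(p+YM*.03),.15],max_speed=.1)
movel([*(p+YM*.02-XM*.05),.17],max_speed=.1)
c=snap("wrist"); cv2.imwrite("pics/w11.png",cv2.resize(c["frame"][60:300,220:500],None,fx=2.5,fy=2.5,interpolation=cv2.INTER_CUBIC)); cv2.imwrite("pics/w11f.png",c["frame"])
s=snap("side"); cv2.imwrite("pics/s11.png",cv2.resize(s["frame"][140:260,170:320],None,fx=5,fy=5,interpolation=cv2.INTER_CUBIC))
print(current_time())
E
```

```text
23.3167
```

View pics/w11.png

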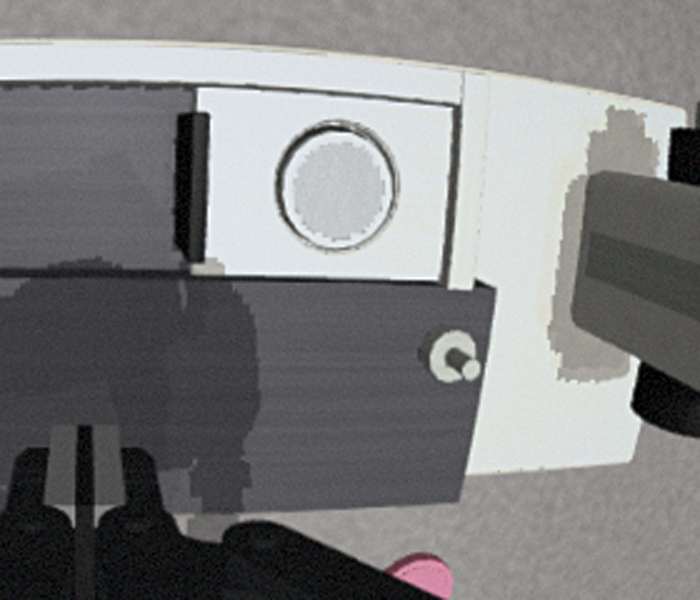

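View pics/s11.png

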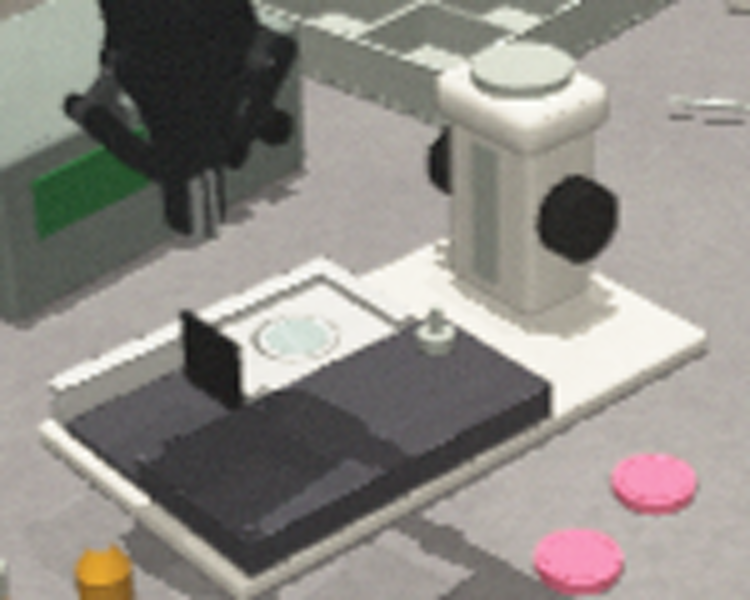

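```bash
python3 - <<'E'
from meas import *
c=snap("wrist"); g=cv2.cvtColor(c["frame"],cv2.COLOR_BGR2GRAY).astype(int)
for v in (115,135,155):
    print(v,g[v,390:412])
    for u,z in ((398,.035),(400,.035),(402,.043),(404,.043)): print(u,z,round((cast(c,u,v,z)[:2]-SC)@YM,4),end=' ')
    print()
for th in (120,150,180): 
    r=circ(c,(g>th),(356,135),.035); print(th,r)
P=cast(c,354.5,135,.035)[:2]; print("filter",(P-SC)@XM,(P-SC)@YM)
E
```

```text
115 [224 224 223 224 222 223 223 224 225 229 186  88  69  81 182 233 226 225
 222 224 223 223]
398 0.035 -0.0956 400 0.035 -0.0979 402 0.043 -0.0959 404 0.043 -0.0981 
135 [225 225 224 226 224 223 224 228 232 137  75  72 108 201 229 227 225 222
 224 225 224 221]
398 0.035 -0.0969 400 0.035 -0.0992 402 0.043 -0.0972 404 0.043 -0.0994 
155 [227 225 225 223 226 227 232 202  99  72  84 175 229 225 223 222 224 225
 223 223 219 215]
398 0.035 -0.0986 400 0.035 -0.101 402 0.043 -0.0989 404 0.043 -0.1012 
120 (array([0.20518862, 0.13438019]), np.float64(1.2175301302434636), 6)
150 (array([0.59620132, 0.02233187]), np.float64(0.10726554478192722), 17)
180 (array([0.60195366, 0.02108089]), np.float64(0.10641091929969168), 16)
filter -0.0013792956780764554 -0.05036288228905571
```

The slide end and the stop face coincide (-98 mm versus -98 mm, no gap to about 1 mm). The filter sits flush and concentric in the recess, and the hand is clear. Handing in.

```bash
python3 - <<'E'
from h import *
print(current_ee_pos(),current_ft_force(),np.abs(current_qd()).max(),current_time()); job_done()
E
```

```text
[0.56544894 0.11936897 0.16962264] [-0.35590919 -0.5913507   0.44820494] 0.0018809467080028509 23.3667
the job is handed in; nothing more can be done
```

The filter is in the slide's recess, the slide is home against its stop, and I handed the job in at about 23 s of the 51 s allowed.

I nudged the filter across the apron with both fingertips, without gripping or lifting it, until it dropped flat into the recess. With the fingers shut, I then pushed the end plate about 49 mm until the push force rose by 12 N at the stop. After that I withdrew the hand.

**Last checks:**
- **Filter:** it looks flush and concentric in the recess in both the wrist and side views.
- **Slide:** its end coincides with the stop face to about 1 mm.
- **Other objects:** the thumbscrew, amber objective and pink discs look untouched in those last pictures. I did not compare the remaining bystanders with the start, but the hand did not go near them.
- **Hand:** it was clear and still, at 0.17 m height.

**What failed or disagreed:**
- The first touch to find the apron's height stopped 3 mm too low, probably because the tips were at or past the apron's edge. I repeated it 10 mm further in, and that reading agreed with the given apron height.
- An automatic circle fit on the final filter picture failed because the white filter merged with the white slide. I judged the filter's seating by eye instead.

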